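# Show which objective goes into which socket

## Robot

A 7-joint arm with a two-finger parallel gripper is mounted at the origin on the work surface. World frame = base frame: x ahead of the robot, y to its left, z up, the work surface at z = 0. Lengths are in m, angles in rad, forces in N, time in s.
With the tool pointing down it reaches from about 0.425 to 0.95 m from the base axis. Payload 4.7 kg.
Tool frame: the origin (TCP) lies midway between the tips of the shut fingers; the grasp point (between the pads) lies 19 mm behind it; z points along the fingers, y is the direction in which the jaws open and shut (so a half turn about z gives the same grasp; the last joint's range is limited). The gripper opens to 87 mm and grips with 3 to 60 N. Pads are 19 mm wide; open, the fingers measure 117 mm over their backs; the gripper's body (75 mm by 190 mm) begins 51 mm behind the grasp point.
Start: joints at [-1.282, 0.469, -0.049, 1.532, 0.024, 1.141, -0.082], TCP at [0.211, 0.641, 0.223] pointing down, gripper open.
Joint ranges: [-2.59, 2.59], [-0.33, 1.99], [-1.39, 1.29], [0.1, 2.45], [-1.04, 4.18], [0.21, 1.99], [-2.66, 2.66]. Speed limits (rad/s): [2.57, 2.57, 3.14, 3.14, 3.14, 3.14, 3.14].

## Interface

Orientations are given as a 3x3 rotation matrix whose columns are the frame's x, y, z axes.
In Python, from workcell import status, snapshot, camera_params, bot gives the robot as it stands. The module is installed in compiled form; this text tells all that it offers.
- The arm moves only by the tool drive_tool, never from a script. Its argument "rows" is a list of rows, each a list of 2 entries, a list of its own where there are three numbers: the shift along the tool's x, y, z in m, then the turn, a rotation vector about the tool's x, y, z in rad. A call has 1 to 5 rows; each row is the pose to reach, as a shift and turn from the pose commanded when the call began, along the tool's axes at that moment; what a row does not reach only later rows make up. A row lasts 1/8 s, in which the tool goes at most 62.5 mm and 10.7 degrees, less where a joint would pass 70% of its speed; a pose out of reach is approached as far as the arm can. A call with a gripper value outside its range is refused whole. "claw" is the closure, from 0 (fully open) to 1 (shut), set as the call begins (left out, the last holds). The fingers move at their own pace and stop on an object; "grip_force" is the grip in N (left out, the last holds). Time passes only in rows, so rows that repeat a pose let the fingers close. It gives the time, the measured TCP pose, the force and the opening at its end, in the units of the state.
- status.sense(): the state, without advancing time (a new reading comes with each control period).
- snapshot(name): name is "side" or "top"; returns (picture, depth): 480x640x3 uint8, red, green, blue; 480x640 float32, m along the optical axis (not along the pixel's ray), 0 where there is no reading.
- camera_params(name): a dict with "K" (3x3 intrinsics, pixels), "pose" (4x4, takes a point from camera to world coordinates). Camera axes: x right, y up, looking along -z (the intrinsics and any distortion apply to the point x, -y, -z); pixel columns grow to the right and rows downward; lengths in m; the calibration is good to about 2 mm. A picture is of the moment at which its call begins. camera_params takes no time and is no camera call.
- bot.finish_job(): hands the job in, once; it reports no verdict.
The state is a dict: "time_s": time; "joints": joint angles; "dq": joint speeds; "tau": joint torques, N m; "ee_pos": TCP position; "tcp_rot": TCP orientation; "force": force on the tool from outside, world axes, zero at the start; "torque": the same for the moment, N m; "gripper_width": opening from 0.0 (shut) to 1.0 (fully open).
Only numpy, scipy, OpenCV 4.12 (cv2) and the standard library are available. Lean on these libraries where they do the work, as an engineer would, in place of code of your own. Each camera call takes 0.05 s, during which the arm holds its last target.

## Task

Record a pointing clip for the colleague reassembling the microscope: press the button on the recording box fully in and release it, then point straight down at the longest of the four loose objectives and dwell two seconds, fingertips about 2 cm above the middle of its top. Then point in the same way at the one empty socket of the nosepiece turret, dwell two seconds and finish still pointing there. Do not touch, move or lift any objective or the turret, do not point at another objective or a covered socket on the way, and leave everything else where it is.

Things in the scene. Friction and masses are not known exactly. Their poses are not given: they have to be found in the camera images.
- rec (a joint): Push button of the recording box, spring return: 0 = out, 0.006 m = fully in, about 4 N to push fully in; it counts as pressed from 0.004 m. Vertical travel, downward.
- rec_top (a point): Centre of the top of that button: a round grey cap 28 mm across in a black housing on top of the recording box (a low grey box 110 x 90 x 35 mm on the robot's left, fixed to the bench, turned by up to 0.5 rad). The point sinks with the button.
- obj_long_nose (a point): Microscope objective, loose, plain aluminium, standing upright nose up on a thin dark mat among three others. The longest: 78 mm tall, 34 mm across, narrowing to 16 mm at the top. The point is the centre of its top (the small lens end), z up. Weighs about 150 g and tips easily.
- obj_mid_nose (a point): Microscope objective, loose, plain aluminium, standing upright nose up on a thin dark mat among three others. Medium: 52 mm tall, 33 mm across, narrowing to 16 mm at the top. The point is the centre of its top (the small lens end), z up.
- obj_wide_nose (a point): Microscope objective, loose, plain aluminium, standing upright nose up on a thin dark mat among three others. The thick one: 46 mm tall, 44 mm across, narrowing to 30 mm at the top. The point is the centre of its top (the small lens end), z up.
- obj_short_nose (a point): Microscope objective, loose, plain aluminium, standing upright nose up on a thin dark mat among three others. The short one: 32 mm tall, 32 mm across, narrowing to 20 mm at the top. The point is the centre of its top (the small lens end), z up.
- turret: Nosepiece turret taken off the microscope, lying on the bench on the robot's right with its sockets up, fixed: a dark round disc 116 mm across with a ribbed rim, its flat top at 30 mm. Origin at the centre of its underside, z up; any yaw. Four socket places 31 mm from its axis at quarter turns: the empty one towards its own +x, covered ones towards +y, -x and -y.
- socket (a point): Centre of the mouth of the turret's empty socket: an open brass collar 33 mm across, 23 mm bore, standing 8 mm above the turret's top, so its mouth is 38 mm above the bench.
- cap0 (a point): Centre of the top of the black dust cap (33 mm across, 12 mm high, top 42 mm above the bench) covering the turret's +y socket.
- cap1 (a point): Centre of the top of the black dust cap (33 mm across, 12 mm high, top 42 mm above the bench) covering the turret's -x socket.
- cap2 (a point): Centre of the top of the black dust cap (33 mm across, 12 mm high, top 42 mm above the bench) covering the turret's -y socket.
- oil: Small amber immersion-oil bottle, 28 mm across, 65 mm tall, loose bystander; origin at the centre of its underside.
- dish: Clear shallow dish, 86 mm across, 15 mm tall, loose bystander; origin at the centre of its underside.
- canister: White lidded objective canister with a black cap, 40 mm across, 60 mm tall, loose bystander; origin at the centre of its underside.
- driver: Screwdriver 150 mm long lying on the bench, loose bystander; lies along its x axis.
- slidebox: White closed slide box 90 x 150 x 35 mm, loose bystander; origin at the centre of its underside.
- mug: White mug 76 mm across, 90 mm tall, loose bystander; origin at the centre of its underside.
Not all that is in view belongs to the job. Leave any blue look-alike of the part that bears obj_long_nose alone.

How it is judged:
On the way, in this order (a step that is already met when the one before it is completed fails the run):
1. the button of the recording box is pressed in (value of joint rec above 0.004 m), for 0.05 s.
2. the hand dwells just above the longest objective for 1.5 s (horizontal distance between the grasp point and obj_long_nose below 0.018 m and z of the grasp point in the frame of obj_long_nose between 0.015 and 0.075 m and value of joint rec below 0.002 m), for 1.5 s.
3. the hand dwells just above the empty socket for 1.5 s (horizontal distance between the grasp point and socket below 0.018 m and z of the grasp point in the frame of socket between 0.015 and 0.075 m), for 1.5 s.
At the end, for the whole second after the job is handed in: The grasp point is within 18 mm of straight above the empty socket's mouth and 15 to 75 mm above it (fingertips about 2 cm above). The button is out, the four objectives stand upright, at rest, within 5 mm of their start, and the bystanders within 10 mm (all of step 3 and value of joint rec below 0.002 m and distance of each of obj_long_nose, obj_mid_nose, obj_wide_nose, obj_short_nose from where it was at the start of the episode below 0.005 m and distance of each of oil, dish, canister, driver, slidebox, mug from where it was at the start of the episode below 0.01 m and angle between each of obj_long_nose, obj_mid_nose, obj_wide_nose, obj_short_nose's own z axis and vertical below 0.1 rad and linear speed of each of obj_long, obj_mid, obj_wide, obj_short below 0.02 m/s); the robot touches nothing.
It fails at once if an objective is touched by the robot, or shifted, tipped or lifted by more than 5 mm (contact force between any of the fingers, the arm and obj_long above 0.5 N or contact force between any of the fingers, the arm and obj_mid above 0.5 N or contact force between any of the fingers, the arm and obj_wide above 0.5 N or contact force between any of the fingers, the arm and obj_short above 0.5 N or distance of any of obj_long_nose, obj_mid_nose, obj_wide_nose, obj_short_nose from where it was at the start of the episode above 0.005 m).
It fails at once if the turret is touched by the robot (contact force between any of the fingers, the arm and turret above 0.5 N).
It fails at once if a bystander (bottle, dish, canister, screwdriver, slide box, mug) is moved by more than 10 mm (distance of any of oil, dish, canister, driver, slidebox, mug from where it was at the start of the episode above 0.01 m).
It fails at once if the hand points at one of the other objectives (within 12 mm of straight above it and close over it) ((horizontal distance between the grasp point and obj_mid_nose below 0.012 m and z of the grasp point in the frame of obj_mid_nose between -0.01 and 0.055 m) or (horizontal distance between the grasp point and obj_wide_nose below 0.012 m and z of the grasp point in the frame of obj_wide_nose between -0.01 and 0.055 m) or (horizontal distance between the grasp point and obj_short_nose below 0.012 m and z of the grasp point in the frame of obj_short_nose between -0.01 and 0.055 m)).
It fails at once if the hand points at a covered socket (within 12 mm of straight above its cap and close over it) ((horizontal distance between the grasp point and cap0 below 0.012 m and z of the grasp point in the frame of cap0 between -0.01 and 0.055 m) or (horizontal distance between the grasp point and cap1 below 0.012 m and z of the grasp point in the frame of cap1 between -0.01 and 0.055 m) or (horizontal distance between the grasp point and cap2 below 0.012 m and z of the grasp point in the frame of cap2 between -0.01 and 0.055 m)).
It also fails if it takes over 56 s, if anything falls off the work surface, if the arm or the gripper's body presses on something with over 40 N, if the wrist force passes 120 N, or if a joint passes its speed limit or range.

## Working session

There is one attempt and no reset: what is moved stays moved. The work goes in short steps, Python scripts to look and compute and a tool call to move; the robot and the scene stay as the last step left them, time stands still between calls to the robot, and variables do not carry over. Pictures are saved under pics/ and viewed, and the job is handed in when it is done.

Besides the shell and the picture viewer there is one more tool, called after "Call:" as name(argument=value, ...) on one line, values as JSON. drive_tool: Moves the arm, as the interface text tells. Its arguments: {"type":"object","properties":{"rows":{"type":"array","items":{"type":"array"}},"claw":{"type":"number"},"grip_force":{"type":"number"}},"required":["rows"]}

```bash
mkdir -p pics
python3 - <<'E'
from workcell import status, snapshot, camera_params
import cv2,numpy as np
s=status.sense()
print({k:np.round(v,3).tolist() for k,v in s.items()})
for n in("top","side"):
    p,d=snapshot(n); cv2.imwrite(f"pics/{n}0.png",p[:,:,::-1]); np.save(f"{n}_d.npy",d); np.save(f"{n}_p.npy",p)
    c=camera_params(n); print(n,{k:np.round(v,4).tolist() if not isinstance(v,str) else v for k,v in c.items()})
E
```

```text
{'time_s': 0.0, 'joints': [-1.282, 0.469, -0.049, 1.534, 0.024, 1.141, -0.082], 'dq': [-0.001, -0.001, -0.0, 0.002, 0.0, 0.002, 0.001], 'tau': [-0.0, -50.798, -0.081, -23.615, -0.061, 0.038, 0.0], 'ee_pos': [0.211, 0.641, 0.222], 'tcp_rot': [[-0.95, 0.312, -0.001], [0.312, 0.95, -0.002], [-0.0, -0.002, -1.0]], 'force': [-0.392, -0.516, -0.367], 'torque': [-0.016, 0.028, -0.007], 'gripper_width': 1.0}
top {'K': [[488.4999, 0.0, 326.2581], [0.0, 488.4999, 239.6634], [0.0, 0.0, 1.0]], 'pose': [[-0.0108, 0.9952, -0.0971, 0.4602], [-0.9998, -0.0126, -0.0173, -0.0778], [-0.0184, 0.0969, 0.9951, 1.2608], [0.0, 0.0, 0.0, 1.0]]}
side {'K': [[476.077, 0.0, 317.9534], [0.0, 476.077, 245.0923], [0.0, 0.0, 1.0]], 'pose': [[0.9908, 0.0836, -0.1062, 0.4872], [-0.135, 0.6553, -0.7432, -0.7692], [0.0075, 0.7507, 0.6606, 0.6817], [0.0, 0.0, 0.0, 1.0]]}
```

View pics/top0.png

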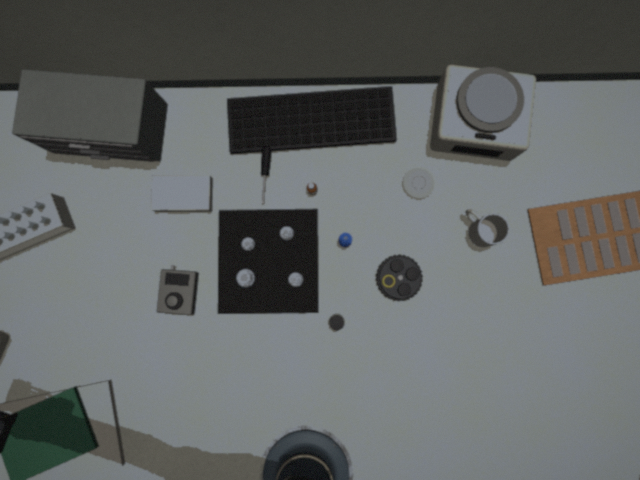

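View pics/side0.png

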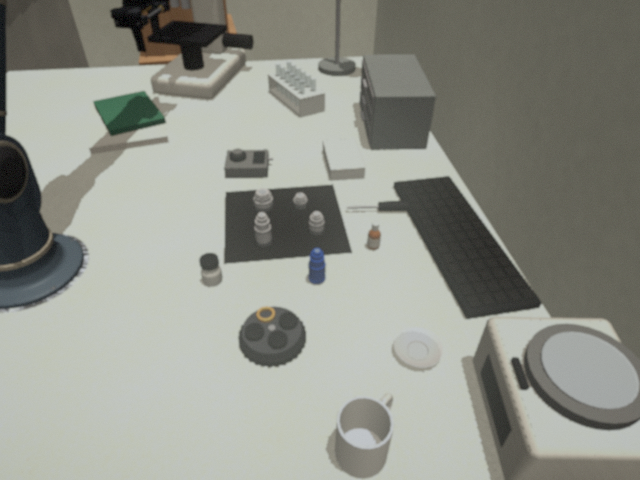

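The top view shows the recording box near (177,292) with its button near (174,300). The mat has four objectives at (248,243), (287,233), (246,278) and (296,280). The blue look-alike is at (345,240), and the turret is at (399,278) with its brass collar at (389,282). I'll enlarge these areas next.

```bash
cat > h.py <<'E'
import numpy as np,cv2
from workcell import camera_params
def w2p(n,P):
    c=camera_params(n);T=np.linalg.inv(c["pose"]);q=T[:3,:3]@np.array(P,float)+T[:3,3]
    q=np.array([q[0],-q[1],-q[2]]);u=np.array(c["K"])@q;return u[:2]/u[2]
def ray(n,u,v):
    c=camera_params(n);P=np.array(c["pose"]);r=np.linalg.inv(c["K"])@[u,v,1];r=np.array([r[0],-r[1],-r[2]])
    return P[:3,3],P[:3,:3]@r
def atz(n,u,v,z):
    o,r=ray(n,u,v);return o+r*(z-o[2])/r[2]
def atd(n,u,v,d):
    o,r=ray(n,u,v);return o+r*d
E
python3 - <<'E'
import numpy as np,cv2
from h import *
def crop(n,x0,y0,w,h,k,o):
    p=np.load(f"{n}_p.npy")[y0:y0+h,x0:x0+w,::-1]
    cv2.imwrite(f"pics/{o}.png",cv2.convertScaleAbs(cv2.resize(p,None,fx=k,fy=k,interpolation=cv2.INTER_CUBIC),alpha=1.3))
crop("top",215,205,110,112,5,"c_mat");crop("top",370,245,60,60,9,"c_tur");crop("top",150,255,60,70,8,"c_rec");crop("side",215,140,140,130,5,"c_side")
crop("side",230,295,90,75,8,"c_stur")
d=np.load("top_d.npy")
for u,v in[(248,243),(287,233),(246,278),(296,280),(174,300),(389,282),(399,278),(345,240)]:
    # max height near
    best=max((atd("top",a,b,d[b,a])for a in range(u-9,u+10)for b in range(v-9,v+10) if d[b,a]>0),key=lambda q:q[2]);print(u,v,best.round(3))
E
```

```text
248 243 [0.576 0.146 0.039]
287 233 [0.601 0.043 0.056]
246 278 [0.498 0.155 0.054]
296 280 [0.481 0.019 0.082]
174 300 [0.436 0.315 0.063]
389 282 [ 0.449 -0.233  0.044]
399 278 [ 0.504 -0.224  0.047]
345 240 [ 0.584 -0.105  0.082]
```

View pics/c_mat.png

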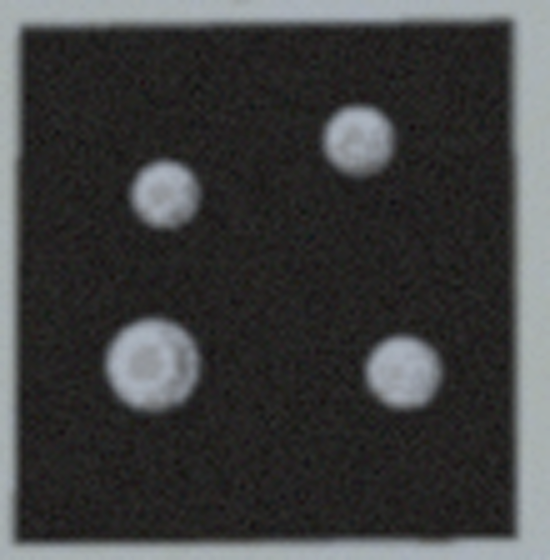

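View pics/c_tur.png

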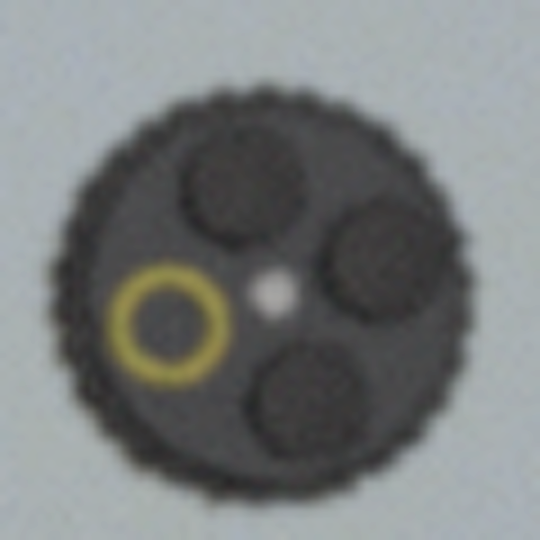

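View pics/c_rec.png

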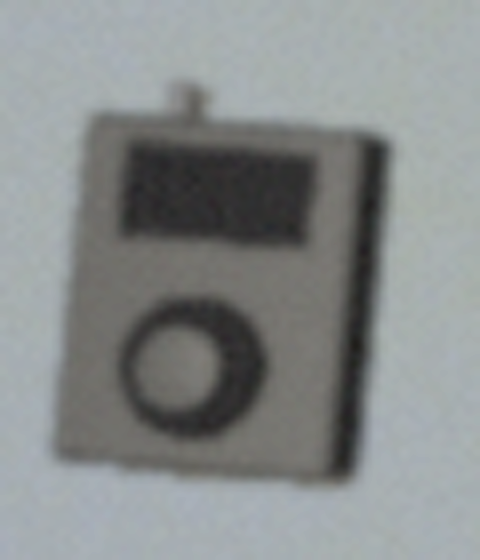

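View pics/c_side.png

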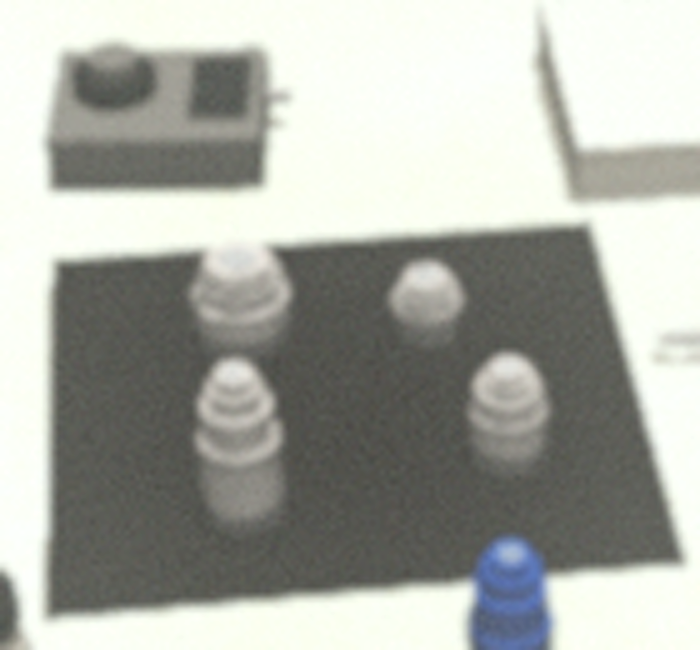

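View pics/c_stur.png

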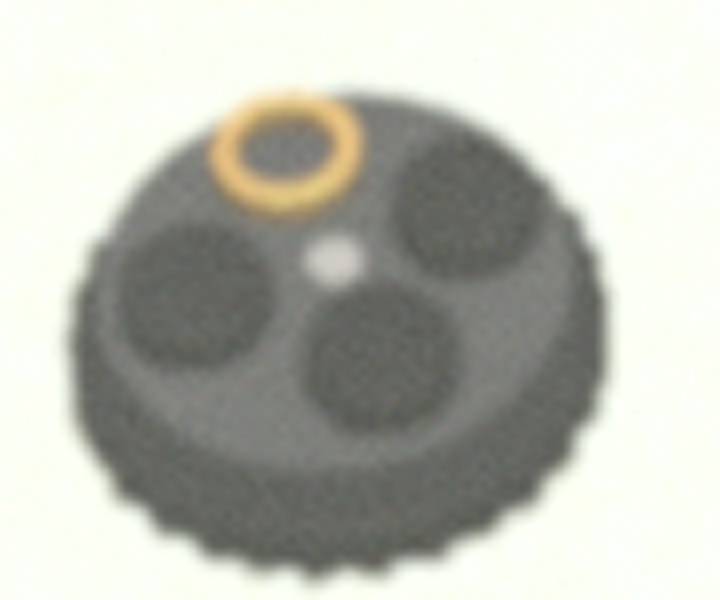

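The crops confirm the layout. Bottom right on the mat, at about (295.5,279.5), is the longest objective; its nose is at about (262,213.5) in the side view. The button cap is at top (172,300.8) and side (238,151.5). The empty collar is at top (388.6,281) and side (265.7,313.7).

Run:
```python
from h import *
def tri(a,b):
    o1,r1=ray("top",*a);o2,r2=ray("side",*b)
    s=np.linalg.lstsq(np.c_[r1,-r2],o2-o1,rcond=None)[0]
    p,q=o1+s[0]*r1,o2+s[1]*r2
    return ((p+q)/2).round(4),np.linalg.norm(p-q).round(4)
for n,a,b,z in[("rec",(172.,300.6),(238,151.4),None),("long",(295.4,279.4),(262,213.6),.079),("sock",(388.6,280.9),(265.6,313.6),.038)]:
    print(n,*tri(a,b), z and (atz("top",*a,z).round(4),atz("side",*b,z).round(4)))
print("axis",tri((370+272/9-.4,245+293/9-.4),(230+333/8-.4,295+262/8-.4)))
d=np.load("top_d.npy")
print(np.array([[atd("top",u,v,d[v,u])[2] for u in range(166,186)] for v in range(295,308,2)]).round(3))
for n,u,v,z in[("wide",245.5,278,.048),("short",248,243.5,.034),("mid",286.6,233,.054),("blue",345,240,.08),("can",336,322,.06),("oil",312,188,.065)]: print(n,atz("top",u,v,z).round(3))
for u,v in[(248,243),(287,233),(246,278),(296,280)]:
    print([max(d[v-4+i,u-4:u+5].shape and [atd("top",a,v-4+i,d[v-4+i,a])[2] for a in range(u-4,u+5)]).round(3) for i in range(9)])
print("tcp in top",w2p("top",[.211,.641,.222]))
```

```text
rec [0.4327 0.3259 0.0525] 0.002 None
long [0.4813 0.0182 0.0813] 0.0025 (array([0.4801, 0.0183, 0.079 ]), array([0.4825, 0.0213, 0.079 ]))
sock [ 0.4746 -0.211   0.0346] 0.0003 (array([ 0.4744, -0.2106,  0.038 ]), array([ 0.4748, -0.2139,  0.038 ]))
axis (array([ 0.4831, -0.2397,  0.0305]), np.float64(0.0009))Traceback (most recent call last):
  File "<stdin>", line 11, in <module>
  File "h.py", line 12, in atd
    o,r=ray(n,u,v);return o+r*d
        ~~~^^^^^^^
  File "h.py", line 7, in ray
    c=camera_params(n);P=np.array(c["pose"]);r=np.linalg.inv(c["K"])@[u,v,1];r=np.array([r[0],-r[1],-r[2]])
ValueError: time passes only in moves, steps and waits
```

```bash
cat > h.py <<'E'
import numpy as np,cv2,functools
import workcell
@functools.lru_cache(None)
def camera_params(n): return workcell.camera_params(n)
def w2p(n,P):
    c=camera_params(n);T=np.linalg.inv(c["pose"]);q=T[:3,:3]@np.array(P,float)+T[:3,3]
    q=np.array([q[0],-q[1],-q[2]]);u=np.array(c["K"])@q;return u[:2]/u[2]
def ray(n,u,v):
    c=camera_params(n);P=np.array(c["pose"]);r=np.linalg.inv(c["K"])@[u,v,1];r=np.array([r[0],-r[1],-r[2]])
    return P[:3,3],P[:3,:3]@r
def atz(n,u,v,z):
    o,r=ray(n,u,v);return o+r*(z-o[2])/r[2]
def atd(n,u,v,d):
    o,r=ray(n,u,v);return o+r*d
E
python3 - <<'E'
from h import *
d=np.load("top_d.npy");np.set_printoptions(linewidth=200)
Z=lambda u,v:atd("top",u,v,d[v,u])[2]
print((1000*np.array([[Z(u,v) for u in range(160,196,2)] for v in range(266,316,3)])).round().astype(int))
for n,u,v,z in[("wide",245.5,278,.048),("short",248,243.5,.034),("mid",286.6,233,.054),("blue",345,240,.08),("can",336,322,.06),("oil",312,188,.065)]: print(n,atz("top",u,v,z).round(3))
print("tcp",w2p("top",[.211,.641,.222]),w2p("side",[.211,.641,.222]))
for u,v in [(40,430),(80,420),(115,420),(5,430),(60,130),(300,440)]: print(u,v,atd("top",u,v,d[v,u]).round(3))
E
```

```text
[[   3   -1   -5   -1    0    0   22   18   -3    0    1   -1   -1    0   -1   -1    0   -2]
 [   0   36   32   36   30   31   21    4    1    3   -2    0   -4 1261   -2   -2   -3    0]
 [   3   34   35   38   39   36   37   32   33   39   34   35   36   33   31   34   37   34]
 [   2   32   35   36   34   36   36   36   39   40   33   33   39   37   33   30   34   34]
 [  35   33   33   39   37   33   35   33   37   39   38   34   38   35   36   37   31   32]
 [  35   38   35   35   37   42   35   36   37   37   36   36   37   34   37   37   36   37]
 [  31   33   34   36   30   41   36   38   35   36   38   38   34   43   33   34   35   37]
 [  35   35   35   33   30   32   34   30   34   34   33   34   38   34   37   34   31   31]
 [  36   35   34   31   35   36   34   34   38   34   36   35   36   32   30   40   38   30]
 [  34   36   34   36   31   50   46   48   45   47   30   37   32   34   33   35   35   31]
 [  32   33   36   44   42   51   51   55   49   44   46   33   34   37   37   34   35   27]
 [  34   36   33   46   57   58   58   55   54   50   48   41   39   33   40 
[... 161 characters left out ...]
  47   34   32   36   35   34   33   19]
 [  34   34   33   35   36   48   46   46   45   38   35   33   32   35   37   33   33   11]
 [  36   33   31   33   35   31   37   34   31   37   36   35   35   35   33   31   29   12]
 [   0   -3   -1    3   -1   -3   -5   -2    2   -2    2   32   26   30   32   33   20    3]]
wide [0.485 0.145 0.048]
short [0.573 0.142 0.034]
mid [0.596 0.042 0.054]
blue [ 0.574 -0.103  0.08 ]
can [ 0.376 -0.078  0.06 ]
oil [ 0.706 -0.023  0.065]
tcp [ -6.82172743 410.64961749] [149.67718495  44.93629528]
40 430 [0.119 0.651 0.035]
80 420 [0.144 0.551 0.04 ]
115 420 [0.138 0.474 0.019]
5 430 [0.2   0.546 0.325]
60 130 [0.833 0.562 0.16 ]
300 440 [0.086 0.014 0.015]
```

Run:
```python
from h import *
p=np.load("side_p.npy")[0:120,0:270,::-1]
cv2.imwrite("pics/c_hand.png",cv2.resize(p,None,fx=2.9,fy=2.9,interpolation=cv2.INTER_CUBIC))
d=np.load("side_d.npy")
for u,v in [(125,15),(165,5),(190,35),(200,75),(5,60),(130,110)]: print(u,v,atd("side",u,v,d[v,u]).round(3))
print(atz("top",172,300.6,.057),atz("side",238,151.4,.057))
```

```text
125 15 [0.185 0.551 0.325]
165 5 [0.265 0.689 0.31 ]
190 35 [0.3   0.855 0.178]
200 75 [0.314 0.829 0.058]
5 60 [0.085 0.084 0.388]
130 110 [0.115 0.632 0.039]
[0.43181012 0.32438848 0.057     ] [0.43404675 0.3181117  0.057     ]
```

View pics/c_hand.png

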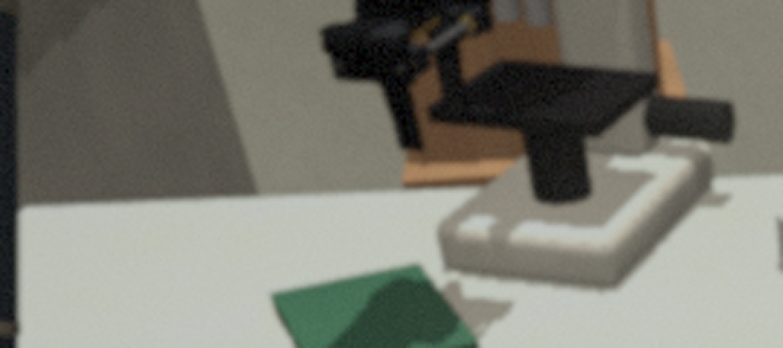

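Call:
drive_tool(rows=[[[-0.03, -0.023, 0], [0, 0, 0]], [[-0.065, -0.049, 0], [0, 0, 0]], [[-0.1, -0.075, 0], [0, 0, 0]], [[-0.135, -0.101, 0], [0, 0, 0]], [[-0.17, -0.128, 0], [0, 0, 0]]], claw=1)

```text
time_s: 0.72
ee_pos: [0.333, 0.465, 0.2222]
tcp_rot: [[-0.95, 0.312, -0.0], [0.312, 0.95, -0.001], [0.0, -0.001, -1.0]]
force: [0.8, 0.0, -0.3]
gripper_width: 0.521
```

Call:
drive_tool(rows=[[[-0.035, -0.026, 0.02], [0, 0, 0]], [[-0.07, -0.052, 0.05], [0, 0, 0]], [[-0.105, -0.079, 0.08], [0, 0, 0]], [[-0.14, -0.105, 0.1], [0, 0, 0]], [[-0.14, -0.105, 0.12], [0, 0, 0]]])

```text
time_s: 1.35
ee_pos: [0.4349, 0.3188, 0.1016]
tcp_rot: [[-0.948, 0.319, 0.0], [0.319, 0.948, -0.002], [-0.001, -0.002, -1.0]]
force: [0.3, 0.8, -0.7]
gripper_width: 0.018
```

Call:
drive_tool(rows=[[[0, 0, 0], [0, 0, 0]], [[0, 0, 0], [0, 0, 0]]])

```text
time_s: 1.6
ee_pos: [0.4324, 0.324, 0.1031]
tcp_rot: [[-0.95, 0.311, 0.0], [0.311, 0.95, 0.001], [-0.0, 0.001, -1.0]]
force: [0.4, 0.1, 0.0]
gripper_width: 0.002
```

Run:
```python
from h import *
from workcell import snapshot,status
for n,(x,y,w,h) in dict(side=(180,80,130,110),top=(130,240,110,100)).items():
    p,d=snapshot(n);cv2.imwrite(f"pics/{n}1.png",cv2.resize(p[y:y+h,x:x+w,::-1],None,fx=5,fy=5,interpolation=cv2.INTER_CUBIC))
s=status.sense();print(s["ee_pos"],s["force"],s["gripper_width"],w2p("side",s["ee_pos"]))
```

```text
[0.43257954 0.32416768 0.10343617] [-0.56294576 -0.65342244  0.57239401] 0.006920813214661706 [235.45926118 133.82324581]
```

View pics/side1.png

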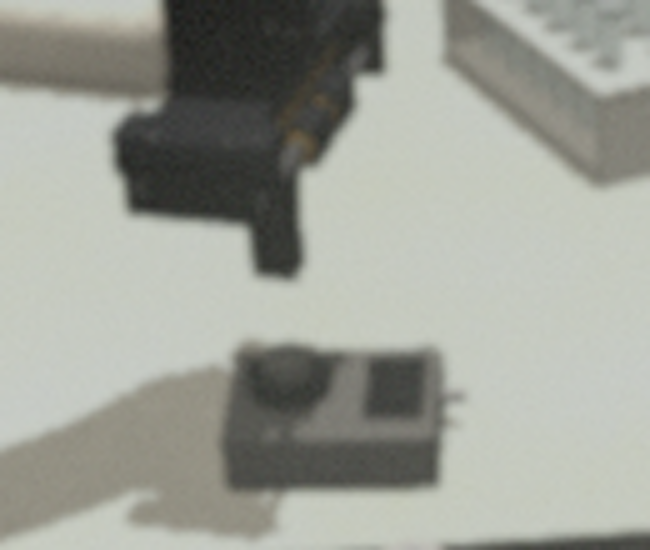

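View pics/top1.png

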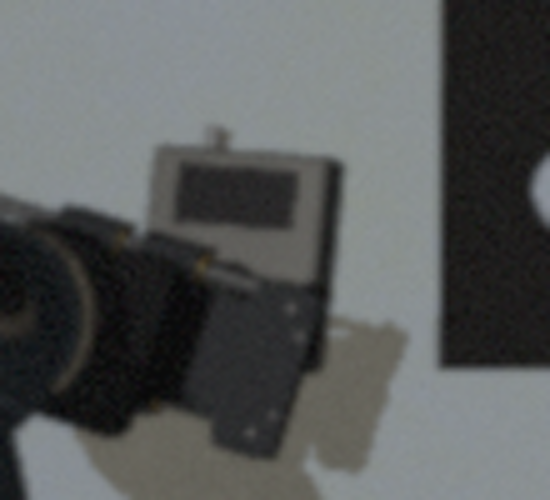

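The side view shows the shut fingertips at about (235,134), directly over the button cap, so I can lower them.

Call:
drive_tool(rows=[[[0, 0, 0.015], [0, 0, 0]], [[0, 0, 0.03], [0, 0, 0]], [[0, 0, 0.042], [0, 0, 0]], [[0, 0, 0.044], [0, 0, 0]], [[0, 0, 0.044], [0, 0, 0]]])

```text
time_s: 2.33
ee_pos: [0.4326, 0.323, 0.0583]
tcp_rot: [[-0.95, 0.313, -0.0], [0.313, 0.95, -0.0], [0.0, -0.0, -1.0]]
force: [-0.2, 0.3, 0.4]
gripper_width: 0.008
```

Call:
drive_tool(rows=[[[0, 0, 0.002], [0, 0, 0]], [[0, 0, 0.003], [0, 0, 0]], [[0, 0, 0.003], [0, 0, 0]]])

```text
time_s: 2.7
ee_pos: [0.433, 0.3233, 0.056]
tcp_rot: [[-0.95, 0.313, 0.001], [0.313, 0.95, 0.001], [-0.001, 0.001, -1.0]]
force: [0.8, -0.9, 1.5]
gripper_width: 0.009
```

Call:
drive_tool(rows=[[[0, 0, 0.001], [0, 0, 0]], [[0, 0, 0.002], [0, 0, 0]], [[0, 0, 0.002], [0, 0, 0]]])

```text
time_s: 3.08
ee_pos: [0.433, 0.3234, 0.0537]
tcp_rot: [[-0.95, 0.313, 0.001], [0.313, 0.95, 0.001], [-0.001, 0.001, -1.0]]
force: [1.0, 0.6, 2.4]
gripper_width: 0.004
```

Call:
drive_tool(rows=[[[0, 0, 0.001], [0, 0, 0]], [[0, 0, 0.002], [0, 0, 0]], [[0, 0, 0.002], [0, 0, 0]]])

```text
time_s: 3.45
ee_pos: [0.433, 0.3233, 0.0517]
tcp_rot: [[-0.95, 0.313, 0.001], [0.313, 0.95, 0.001], [-0.001, 0.001, -1.0]]
force: [1.3, 1.7, 4.5]
gripper_width: 0.005
```

Call:
drive_tool(rows=[[[0, 0, 0.001], [0, 0, 0]], [[0, 0, 0.002], [0, 0, 0]], [[0, 0, 0.002], [0, 0, 0]]])

```text
time_s: 3.82
ee_pos: [0.433, 0.3234, 0.0512]
tcp_rot: [[-0.95, 0.313, 0.001], [0.313, 0.95, 0.001], [-0.0, 0.001, -1.0]]
force: [-0.3, -1.5, 15.0]
gripper_width: 0.008
```

The force jumped from 4.5 to 15 N with almost no further sinking, so the button is bottomed. I'll release it and lift.

Call:
drive_tool(rows=[[[0, 0, -0.008], [0, 0, 0]], [[0, 0, -0.03], [0, 0, 0]], [[0, 0, -0.07], [0, 0, 0]], [[0, 0, -0.11], [0, 0, 0]], [[0, 0, -0.15], [0, 0, 0]]])

```text
time_s: 4.45
ee_pos: [0.431, 0.322, 0.1996]
tcp_rot: [[-0.95, 0.312, -0.003], [0.312, 0.95, -0.003], [0.002, -0.003, -1.0]]
force: [0.9, 0.4, -0.3]
gripper_width: 0.005
```

Call:
drive_tool(rows=[[[-0.015, -0.03, 0], [0, 0, 0]], [[-0.03, -0.059, 0], [0, 0, 0]], [[-0.047, -0.09, 0], [0, 0, 0]], [[-0.063, -0.122, 0], [0, 0, 0]], [[-0.08, -0.156, 0], [0, 0, 0]]])

```text
time_s: 5.08
ee_pos: [0.4582, 0.1484, 0.1985]
tcp_rot: [[-0.95, 0.312, -0.004], [0.312, 0.95, -0.001], [0.003, -0.002, -1.0]]
force: [0.4, -0.9, -0.5]
gripper_width: 0.007
```

Call:
drive_tool(rows=[[[-0.015, -0.03, 0], [0, 0, 0]], [[-0.03, -0.059, 0], [0, 0, 0]], [[-0.045, -0.09, 0], [0, 0, 0]], [[-0.06, -0.117, 0], [0, 0, 0]], [[-0.06, -0.117, 0], [0, 0, 0]]])

```text
time_s: 5.7
ee_pos: [0.4789, 0.0174, 0.1986]
tcp_rot: [[-0.948, 0.317, -0.003], [0.317, 0.948, -0.001], [0.003, -0.002, -1.0]]
force: [0.6, 0.4, -0.2]
gripper_width: 0.006
```

Call:
drive_tool(rows=[[[0, 0, 0.02], [0, 0, 0]], [[0, 0, 0.04], [0, 0, 0]], [[0, 0, 0.055], [0, 0, 0]], [[0, 0, 0.06], [0, 0, 0]], [[0, 0, 0.06], [0, 0, 0]]])

```text
time_s: 6.32
ee_pos: [0.4801, 0.0202, 0.1393]
tcp_rot: [[-0.95, 0.312, -0.001], [0.312, 0.95, 0.0], [0.001, -0.0, -1.0]]
force: [0.3, -0.3, -0.3]
gripper_width: 0.003
```

Run:
```python
from h import *
from workcell import snapshot,status
for n,(x,y,w,h) in dict(side=(180,100,180,170)).items():
    p,d=snapshot(n);cv2.imwrite(f"pics/{n}2.png",cv2.resize(p[y:y+h,x:x+w,::-1],None,fx=3.5,fy=3.5,interpolation=cv2.INTER_CUBIC))
s=status.sense();print(s["time_s"],s["ee_pos"],s["force"],w2p("side",s["ee_pos"]),w2p("side",[.481,.02,.08]))
```

```text
6.375 [0.48045605 0.02014614 0.13977847] [1.86569339 0.06067012 0.5749379 ] [258.81901363 189.66781439] [261.24373217 213.64253799]
```

View pics/side2.png

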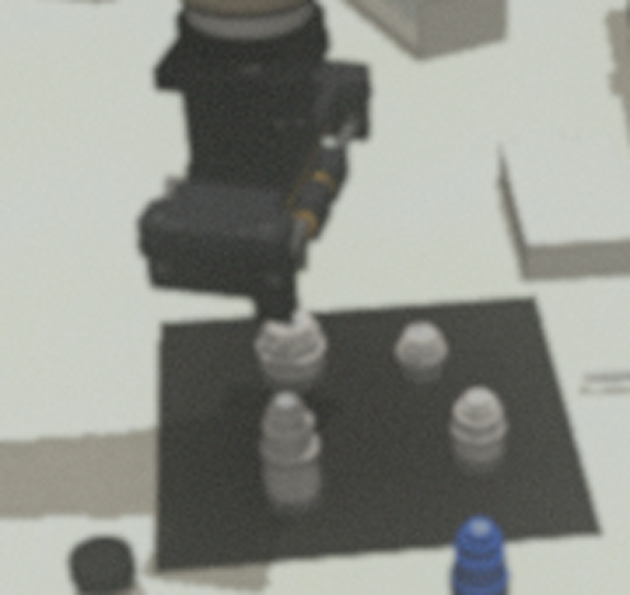

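The side view shows the fingertips at (259,190), above the nose of the longest objective at (262,214), and the objective is undisturbed. I'll lower to about 2 cm and dwell.

Call:
drive_tool(rows=[[[0, 0, 0.015], [0, 0, 0]], [[0, 0, 0.028], [0, 0, 0]], [[0, 0, 0.034], [0, 0, 0]], [[0, 0, 0.037], [0, 0, 0]], [[0, 0, 0.037], [0, 0, 0]]])

```text
time_s: 7.0
ee_pos: [0.4802, 0.0199, 0.1024]
tcp_rot: [[-0.95, 0.313, -0.0], [0.313, 0.95, 0.0], [0.0, -0.0, -1.0]]
force: [-1.4, -0.3, 0.2]
gripper_width: 0.006
```

Call:
drive_tool(rows=[[[0, 0, 0], [0, 0, 0]], [[0, 0, 0], [0, 0, 0]], [[0, 0, 0], [0, 0, 0]], [[0, 0, 0], [0, 0, 0]], [[0, 0, 0], [0, 0, 0]]])

```text
time_s: 7.62
ee_pos: [0.4802, 0.02, 0.1025]
tcp_rot: [[-0.95, 0.312, 0.0], [0.312, 0.95, 0.0], [-0.0, 0.0, -1.0]]
force: [0.0, 0.2, -0.0]
gripper_width: 0.005
```

Run:
```python
from h import *
from workcell import snapshot,status
for n,(x,y,w,h) in dict(side=(200,120,120,130)).items():
    p,d=snapshot(n);cv2.imwrite(f"pics/{n}3.png",cv2.resize(p[y:y+h,x:x+w,::-1],None,fx=4.5,fy=4.5,interpolation=cv2.INTER_CUBIC))
s=status.sense();print(s["time_s"],s["ee_pos"],s["force"],w2p("side",s["ee_pos"]))
```

```text
7.675 [0.4802344  0.01994892 0.10253453] [-0.85868246 -0.63888965  0.9319763 ] [260.07862035 204.88563618]
```

View pics/side3.png

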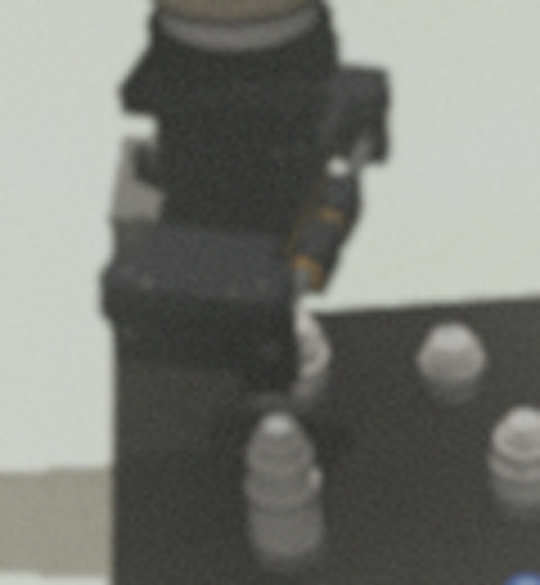

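Call:
drive_tool(rows=[[[0, 0, 0], [0, 0, 0]], [[0, 0, 0], [0, 0, 0]], [[0, 0, 0], [0, 0, 0]], [[0, 0, 0], [0, 0, 0]], [[0, 0, 0], [0, 0, 0]]])

```text
time_s: 8.3
ee_pos: [0.4802, 0.02, 0.1025]
tcp_rot: [[-0.95, 0.312, -0.0], [0.312, 0.95, 0.0], [0.0, 0.0, -1.0]]
force: [-0.0, -1.4, -0.4]
gripper_width: 0.003
```

Call:
drive_tool(rows=[[[0, 0, 0], [0, 0, 0]], [[0, 0, 0], [0, 0, 0]], [[0, 0, 0], [0, 0, 0]], [[0, 0, 0], [0, 0, 0]], [[0, 0, 0], [0, 0, 0]]])

```text
time_s: 8.93
ee_pos: [0.4802, 0.02, 0.1025]
tcp_rot: [[-0.95, 0.312, -0.0], [0.312, 0.95, 0.0], [0.0, 0.0, -1.0]]
force: [0.4, 0.1, 1.2]
gripper_width: 0.004
```

Call:
drive_tool(rows=[[[0, 0, 0], [0, 0, 0]], [[0, 0, 0], [0, 0, 0]], [[0, 0, 0], [0, 0, 0]], [[0, 0, 0], [0, 0, 0]], [[0, 0, 0], [0, 0, 0]]])

```text
time_s: 9.55
ee_pos: [0.4803, 0.02, 0.1025]
tcp_rot: [[-0.95, 0.312, 0.0], [0.312, 0.95, 0.0], [0.0, 0.0, -1.0]]
force: [0.9, 0.2, 0.4]
gripper_width: 0.006
```

The fingertips were just above the nose at about (278,415) in the crop, and they dwelt there for over 2.5 s. Next I'll lift and move to the socket.

Call:
drive_tool(rows=[[[0, 0, -0.025], [0, 0, 0]], [[0, 0, -0.06], [0, 0, 0]], [[0, 0, -0.09], [0, 0, 0]], [[0, 0, -0.1], [0, 0, 0]], [[-0.007, -0.022, -0.1], [0, 0, 0]]])

```text
time_s: 10.18
ee_pos: [0.4803, -0.0017, 0.2028]
tcp_rot: [[-0.951, 0.309, 0.001], [0.309, 0.951, 0.001], [-0.001, 0.001, -1.0]]
force: [0.3, 0.2, -0.4]
gripper_width: 0.008
```

Call:
drive_tool(rows=[[[-0.012, -0.04, 0], [0, 0, 0]], [[-0.024, -0.08, 0], [0, 0, 0]], [[-0.036, -0.12, 0], [0, 0, 0]], [[-0.048, -0.16, 0], [0, 0, 0]], [[-0.06, -0.2, 0], [0, 0, 0]]])

```text
time_s: 10.8
ee_pos: [0.4738, -0.2128, 0.2015]
tcp_rot: [[-0.95, 0.312, -0.002], [0.312, 0.95, 0.001], [0.002, 0.0, -1.0]]
force: [0.2, -0.0, 0.5]
gripper_width: 0.007
```

Call:
drive_tool(rows=[[[0, 0, 0], [0, 0, 0]], [[0, 0, 0.03], [0, 0, 0]], [[0, 0, 0.06], [0, 0, 0]], [[0, 0, 0.09], [0, 0, 0]], [[0, 0, 0.09], [0, 0, 0]]])

```text
time_s: 11.42
ee_pos: [0.4726, -0.2099, 0.11]
tcp_rot: [[-0.95, 0.311, -0.006], [0.311, 0.95, 0.002], [0.007, 0.0, -1.0]]
force: [0.2, -0.1, 0.1]
gripper_width: 0.004
```

Run:
```python
from h import *
from workcell import snapshot,status
for n,(x,y,w,h) in dict(side=(200,220,140,140)).items():
    p,d=snapshot(n);cv2.imwrite(f"pics/{n}4.png",cv2.resize(p[y:y+h,x:x+w,::-1],None,fx=4,fy=4,interpolation=cv2.INTER_CUBIC))
s=status.sense();print(s["time_s"],s["ee_pos"],s["force"],w2p("side",s["ee_pos"]))
```

```text
11.475 [ 0.47384855 -0.21076586  0.11159505] [-0.05814166  0.12470802 -1.22602121] [262.02191074 283.13839171]
```

View pics/side4.png

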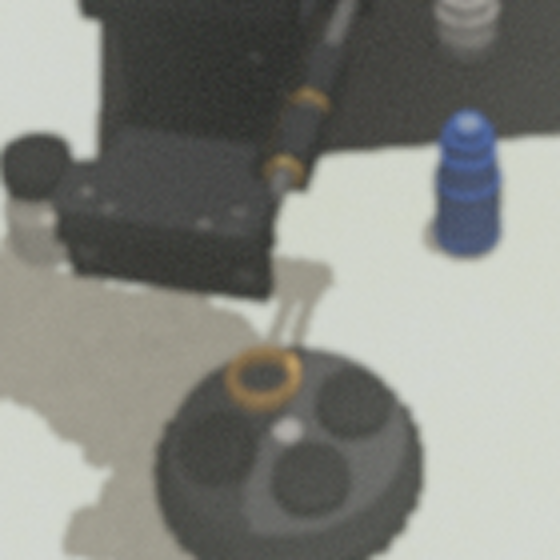

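The collar at crop (264,377), full-frame (266,314), lies straight below the predicted tip at (262,283). The tips are hidden behind the gripper body here. Nothing has been touched, so I'll lower to 2 cm and dwell.

Call:
drive_tool(rows=[[[0, 0, 0.015], [0, 0, 0]], [[0, 0, 0.03], [0, 0, 0]], [[0, 0, 0.042], [0, 0, 0]], [[0, 0, 0.05], [0, 0, 0]], [[0, 0, 0.052], [0, 0, 0]]])

```text
time_s: 12.1
ee_pos: [0.4742, -0.2118, 0.0599]
tcp_rot: [[-0.95, 0.313, -0.001], [0.313, 0.95, 0.0], [0.001, -0.0, -1.0]]
force: [-0.6, -0.0, 0.7]
gripper_width: 0.006
```

Call:
drive_tool(rows=[[[0, 0, 0], [0, 0, 0]], [[0, 0, 0], [0, 0, 0]], [[0, 0, 0], [0, 0, 0]], [[0, 0, 0], [0, 0, 0]], [[0, 0, 0], [0, 0, 0]]])

```text
time_s: 12.72
ee_pos: [0.4746, -0.2118, 0.0606]
tcp_rot: [[-0.95, 0.312, 0.0], [0.312, 0.95, 0.0], [-0.0, 0.0, -1.0]]
force: [0.0, -0.5, 0.8]
gripper_width: 0.003
```

Run:
```python
from h import *
from workcell import snapshot,status
for n in("side","top"):
    p,d=snapshot(n);cv2.imwrite(f"pics/{n}5.png",p[:,:,::-1])
s=status.sense();print(s["time_s"],s["ee_pos"],s["force"],w2p("side",s["ee_pos"]))
```

```text
12.825 [ 0.47452364 -0.21185448  0.06052752] [ 0.55389147 -0.34180887 -0.47121049] [264.51383039 304.16544217]
```

View pics/side5.png

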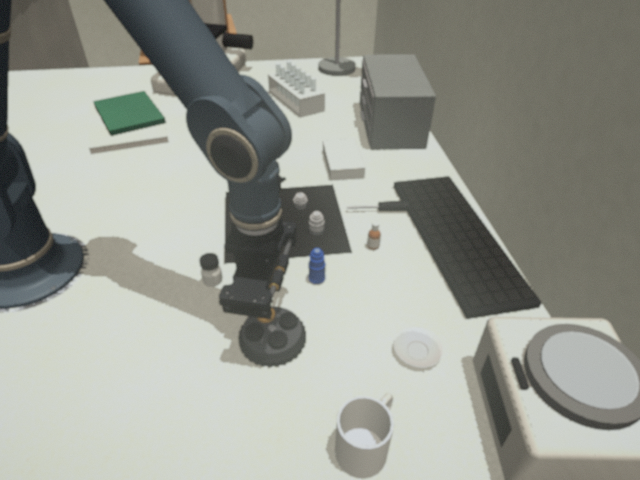

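View pics/top5.png

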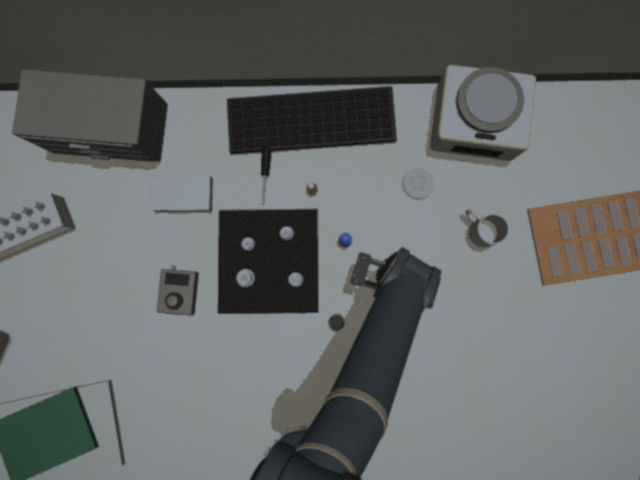

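Both views show the hand over the brass collar at about (265,314) in the side view. The objectives and bystanders are in their starting positions, and the button is out at top (173,300). I'll finish the dwell.

Call:
drive_tool(rows=[[[0, 0, 0], [0, 0, 0]], [[0, 0, 0], [0, 0, 0]], [[0, 0, 0], [0, 0, 0]], [[0, 0, 0], [0, 0, 0]], [[0, 0, 0], [0, 0, 0]]])

```text
time_s: 13.45
ee_pos: [0.4745, -0.2119, 0.0605]
tcp_rot: [[-0.95, 0.312, -0.0], [0.312, 0.95, 0.0], [0.0, 0.0, -1.0]]
force: [0.5, 0.5, -0.6]
gripper_width: 0.006
```

Call:
drive_tool(rows=[[[0, 0, 0], [0, 0, 0]], [[0, 0, 0], [0, 0, 0]], [[0, 0, 0], [0, 0, 0]], [[0, 0, 0], [0, 0, 0]], [[0, 0, 0], [0, 0, 0]]])

```text
time_s: 14.08
ee_pos: [0.4745, -0.2118, 0.0605]
tcp_rot: [[-0.95, 0.312, -0.0], [0.312, 0.95, 0.0], [0.0, 0.0, -1.0]]
force: [-0.2, -0.1, 0.0]
gripper_width: 0.005
```

Call:
drive_tool(rows=[[[0, 0, 0], [0, 0, 0]], [[0, 0, 0], [0, 0, 0]], [[0, 0, 0], [0, 0, 0]], [[0, 0, 0], [0, 0, 0]], [[0, 0, 0], [0, 0, 0]]])

```text
time_s: 14.7
ee_pos: [0.4745, -0.2119, 0.0605]
tcp_rot: [[-0.95, 0.312, -0.0], [0.312, 0.95, 0.0], [0.0, 0.0, -1.0]]
force: [0.2, -0.2, -0.2]
gripper_width: 0.003
```

Run:
```python
from workcell import status,bot
s=status.sense();print(s["time_s"],s["ee_pos"],s["force"])
print(bot.finish_job())
```

```text
14.7 [ 0.47451536 -0.21186759  0.06049925] [ 0.19316631 -0.16189443 -0.24896704]
the job is handed in; nothing more can be done
None
```

I recorded the pointing clip and handed the job in at 14.7 s; no verdict was reported.

- **Button:** I pressed it to its stop, where the force rose from 4.5 to 15 N with almost no further sinking, then released it.
- **Longest objective:** The shut fingertips dwelt about 2.5 s roughly 22 mm above its nose.
- **Empty socket:** They then dwelt about 2.5 s roughly 22 mm above its mouth, and the arm finished there.

In the last pictures, taken during the socket dwell, the objectives and bystanders looked unmoved and the button looked out. I judged this by eye and did not measure it. Force at hand-in was only noise, so there was no sign of contact.

The two cameras disagreed by 2–3 mm on the objective and socket, and by about 6 mm on the button. In the side view before the final descent the fingertips over the socket were hidden behind the gripper body, so that position relies on the measured pose and the calibration.

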